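# Light up the transilluminator on its dim setting

## Robot

A 6-joint arm with a two-finger parallel gripper is mounted at the origin on the work surface. World frame = base frame: x ahead of the robot, y to its left, z up, the work surface at z = 0. Lengths are in m, angles in rad, forces in N, time in s.
With the tool pointing down it reaches from about 0.25 to 0.775 m from the base axis. Payload 4 kg.
Tool frame: the origin (TCP) lies at the very end of the fingers, on their centre line; the grasp point (between the pads) lies 19 mm behind it; z points along the fingers, x is the direction in which the jaws open and shut, and the axes are right-handed (so a half turn about z gives the same grasp; the last joint's range is limited). The gripper opens to 85 mm and grips with 20 to 120 N. Pads are 22 mm wide; open, the fingers measure 114 mm over their backs; the gripper's body (76 mm by 85 mm) begins 54 mm behind the grasp point. The pads swing forward as they close: fully open they stand 13 mm farther back than shut.
Start: joints at [-0.103, 0.087, 1.371, -0, 1.684, -0.103], TCP at [0.55, -0, 0.231] pointing down, gripper open.
Joint ranges: [-3.1, 3.1], [-0.76, 2.03], [0.27, 2.55], [-1.08, 4.22], [0.17, 2.65], [-2.57, 2.57]. Speed limits (rad/s): [2.79, 2.79, 3.14, 3.14, 3.14, 3.14].

## Interface

Orientations are given as a rotation vector (axis times angle).
In Python, from station import arm gives the robot as it stands.
- The arm moves only by the tool move_arm, never from a script. Its argument "series" is a list of rows, each an object of numbers: "dx", "dy", "dz": the shift along the world's x, y, z in units of 25 mm (1.0 is 25 mm); "yaw": the turn about the world's z in units of 6 degrees (1.0 is 6 degrees). A call has 1 to 10 rows; each row shifts and turns the pose as measured when the row begins; what a row does not reach is not made up. A row lasts 1/12 s, in which the tool goes at most 41.7 mm and 7.16 degrees, less where a joint would pass 70% of its speed; a pose out of reach is approached as far as the arm can. A call is refused whole if a number of a shift passes 1 or a number of a turn 1, either way. A call with a gripper value outside its range is refused whole. "jaw" is the closure, from -1 (fully open) to 1 (shut), set as the call begins (left out, the last holds). The fingers move at their own pace and stop on an object; "grip_force" is the grip in N (left out, the last holds). Time passes only in rows, so rows that do not move let the fingers close. It gives the time, the measured TCP pose, the force and the opening at its end, in the units of the state.
- arm.get_obs(): the state, without advancing time (a new reading comes with each control period).
- arm.camera(name): name is "scene" or "side" or "wrist"; returns (picture, depth): 384x512x3 uint8, red, green, blue; 384x512 float32, m along the optical axis (not along the pixel's ray), 0 where there is no reading.
- arm.camera_params(name): a dict with "K" (3x3 intrinsics, pixels), "k1" (the pictures are not rectified: a ray, as slopes to the right and down, at radius r is drawn at 1 + k1 r^2 times it, then the intrinsics apply), "T" (4x4, takes a point from camera to world coordinates); the wrist camera has in their place "mount" (4x4, takes a point from camera to tool coordinates, whose origin is the TCP and whose axes are the tool frame's). Camera axes: x right, y down, z forward; pixel columns grow to the right and rows downward; lengths in m; the calibration is good to about 2 mm. A picture is of the moment at which its call begins: read the wrist's pose just before it. camera_params takes no time and is no camera call.
- arm.job_done(): hands the job in, once; it reports no verdict.
The state is a dict: "time_s": time; "joint_pos": joint angles; "qvel": joint speeds; "effort": joint torques, N m; "position": TCP position; "ee_rot": TCP orientation; "force": force on the tool from outside, world axes, zero at the start; "wrist_torque": the same for the moment, N m; "finger_gap": finger opening in m.
Only numpy, scipy, OpenCV 4.12 (cv2) and the standard library are available. Lean on these libraries where they do the work, as an engineer would, in place of code of your own. Each camera call takes 0.05 s, during which the arm holds its last target.

## Task

Light up the transilluminator with light fingertip presses on its control strip: first press down the raised half of the slim brightness rocker to set it to dim, then press down the raised half of the wide mains rocker to switch on, then tap the round light key and let it come back up. Press each rocker fully over and gently, leave the timer knob and everything around alone, keep the amber cover shut, and do not lift or shove the instrument. Finish with the hand clear.

Things in the scene. Friction and masses are not known exactly. Their poses are not given: they have to be found in the camera images.
- unit: the transilluminator: a low cream box 300 mm deep (its x), 340 wide (its y), 62 high, about 2.4 kg, loose on rubber feet. Origin: centre of its underside; x runs from its control strip (robot's side) to its rear, y to the left as the robot sees it, z up
- strip_mid (a point): centre of the grey control strip on the instrument's front edge: 88 mm deep, 340 wide, sloping up to the rear by 9 degrees (0.16 rad); this point is at x = -107.5, z = 55 mm in the unit's frame. Controls stand on the strip's mid-line, left to right: timer knob (y = +125 mm), round light key (+45), slim brightness rocker (-45), wide mains rocker (-125)
- brightness_half (a point): spot to press on the slim black brightness rocker (32 mm long across the instrument, 14 mm wide): middle of the top of its right (-y) half, raised at the start, by a small white dot. The spot moves with the rocker. At the start it is 3.9 mm higher (square to the strip) than the pivot, and that half's outer end 6 mm higher; fully over, this half lies parallel to the strip at the pivot's height
- brightness_pivot (a point): middle of the brightness rocker, where its two top faces meet in a shallow V over the pivot, 7 mm above the strip; the frame round the rocker is 3 mm high. About 3 N on the raised half's middle moves the rocker, then it meets a firm stop, to be met slowly (over 30 N is too hard); it stays where it is left
- mains_half (a point): spot to press on the wide black mains rocker (32 mm long across the instrument, 28 mm wide): middle of the top of its left (+y) half, raised at the start; it moves with the rocker. Same heights, frame, force and working as the brightness rocker, mirrored
- brightness (a joint): angle of the brightness rocker in rad: 0 = bright (right half raised, as at the start), 0.4 = dim (right half fully down)
- mains (a joint): angle of the mains rocker in rad: 0 = off (left half raised, as at the start), 0.4 = on (left half fully down)
- light_top (a point): the centre of the top face of the round white light key, 24 mm across, standing 12 mm above the strip in a steel collar (33 mm across, 4 mm high); it moves with the key
- light (a joint): how far the light key is pressed in, square to the sloping strip, in m: 0 = up, 0.005 = against its stop; it makes contact beyond 0.0025; a spring of 1 N per mm (0.6 N to start it, 5.6 N at the stop) brings it back up
- timer_pointer (a point): the tip of the white pointer on the rim of the black timer knob (32 mm across, 19 mm high), 16 mm from the knob's axis; the knob turns easily and is to be left as it is
- cover (a joint): opening angle in rad of the hinged amber cover that lies behind the control strip, from x = -71 mm in the unit's frame, its top at z = 77 mm: 0 = shut, as at the start
- bottle: a bystander: a white reagent bottle with blue cap, 62 mm across and 135 mm high, origin at the centre of its underside
- tray: a bystander: a clear, open gel-casting tray with a white comb standing across it, 80 x 104 mm and 30 mm high (the comb to 44 mm), origin at the centre of its underside
- tipbox: a bystander: a pipette-tip box with clear lid, 83 x 119 mm and 75 mm high, origin at the centre of its underside

How it is judged:
By the outcome, as a careful person would: the job done as asked, in the order asked, and still so for the second after the job is handed in, with the robot touching nothing.
It also fails if it takes over 40 s, if anything falls off the work surface, if the arm or the gripper's body presses on something with over 40 N, if the wrist force passes 120 N, or if a joint passes its speed limit or range.

## Working session

There is one attempt and no reset: what is moved stays moved. The work goes in short steps, Python scripts to look and compute and a tool call to move; the robot and the scene stay as the last step left them, time stands still between calls to the robot, and variables do not carry over. Pictures are saved under pics/ and viewed, and the job is handed in when it is done.

Besides the shell and the picture viewer there is one more tool, called after "Emit:" by a JSON object that holds its "op" and its "data", one argument or row to a line. move_arm: Moves the arm, as the interface text tells. Its arguments: {"type":"object","properties":{"series":{"type":"array"},"jaw":{"type":"number"},"grip_force":{"type":"number"}},"required":["series"]}

```bash
mkdir -p pics; ls; cat > h.py <<'E'
import numpy as np, cv2
from station import arm
def save(n,im): cv2.imwrite('pics/'+n+'.png',cv2.cvtColor(im,cv2.COLOR_RGB2BGR))
E
python3 - <<'E'
from h import *
o=arm.get_obs();print(o)
for n in ['scene','side','wrist']:
    p,d=arm.camera(n); save(n+'0',p); np.save(n+'0.npy',d); print(n,arm.camera_params(n))
    np.save(n+'0p.npy',p)
E
```

```text
pics
{'time_s': 0.0, 'joint_pos': array([-1.03086620e-01,  8.79681030e-02,  1.37228284e+00, -2.82405813e-05,
        1.68358758e+00, -1.03092653e-01]), 'qvel': array([-8.32244126e-04,  4.73658597e-04,  3.56581695e-04, -5.74791186e-04,
        1.55452120e-05,  2.90552413e-04]), 'effort': array([ 4.64244640e-04, -3.51862407e+01, -3.13276148e+01,  2.58579206e-05,
        1.07225846e-02,  9.27783418e-06]), 'position': array([5.49497637e-01, 4.55482034e-05, 2.30117459e-01]), 'ee_rot': array([-3.14138749e+00, -4.53334520e-06,  3.51338593e-03]), 'force': array([ 0.10276011, -0.48679258,  0.85425035]), 'wrist_torque': array([-0.02715161, -0.02811183, -0.0237359 ]), 'finger_gap': 0.08559143336826132}
scene {'K': array([[400.88035849,   0.        , 255.14097986],
       [  0.        , 400.88035849, 189.70321281],
       [  0.        ,   0.        ,   1.        ]]), 'k1': 0.04522317670712077, 'T': array([[ 0.1322066 ,  0.82155878, -0.55458325,  1.19195948],
       [ 0.99122035, -0.11065419,  0.07237317, -0.08075556],
       [-0.00190815, -0.55928241, -0.82897499,  0.97573141],
       [ 0.      
[... 336 characters left out ...]
23, -0.69881643,  0.87802472],
       [-0.02015351, -0.72458566, -0.68889002,  0.93039753],
       [ 0.        ,  0.        ,  0.        ,  1.        ]])}
wrist {'K': array([[295.70388501,   0.        , 259.37287223],
       [  0.        , 295.70388501, 195.35843094],
       [  0.        ,   0.        ,   1.        ]]), 'k1': -0.05289695733141756, 'mount': array([[ 9.99999045e-01, -8.34756901e-04, -1.10108261e-03,
         1.92762150e-05],
       [ 1.14826133e-03,  9.45303763e-01,  3.26189328e-01,
        -8.41496001e-02],
       [ 7.68568741e-04, -3.26190281e-01,  9.45303819e-01,
        -1.42593790e-01],
       [ 0.00000000e+00,  0.00000000e+00,  0.00000000e+00,
         1.00000000e+00]])}
```

View pics/scene0.png

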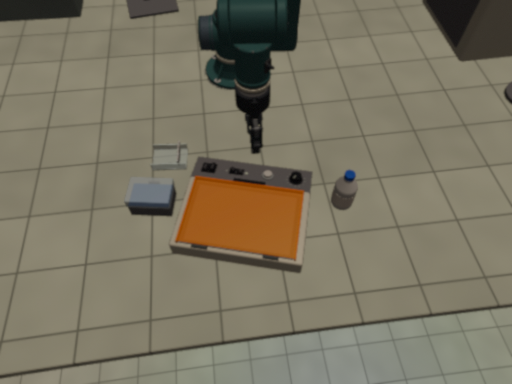

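View pics/side0.png

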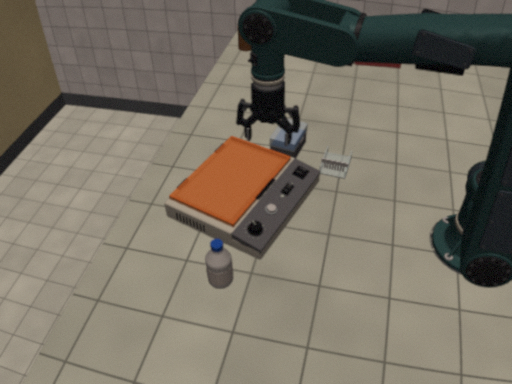

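View pics/wrist0.png

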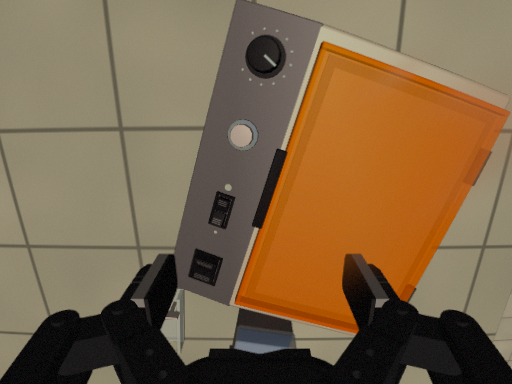

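```bash
python3 - <<'E'
from h import *
p=np.load('wrist0p.npy')
save('w0z',cv2.resize(p[100:310,160:310],None,fx=4,fy=4,interpolation=cv2.INTER_CUBIC)[:,:][:840][0:600])
save('w0z2',cv2.resize(p[170:310,160:310],None,fx=4,fy=4,interpolation=cv2.INTER_CUBIC))
E
```

```text
(no output)
```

View pics/w0z2.png

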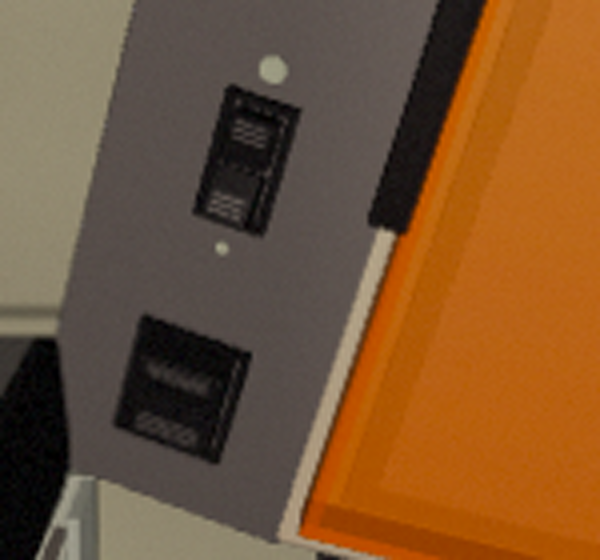

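```bash
cat >> h.py <<'E'
from scipy.spatial.transform import Rotation as R
def camT(n,o=None):
    c=arm.camera_params(n)
    if 'T' in c: return c,c['T']
    T=np.eye(4);T[:3,:3]=R.from_rotvec(o['ee_rot']).as_matrix();T[:3,3]=o['position'];return c,T@c['mount']
def rays(c,T,px):
    px=np.atleast_2d(px).astype(float)
    K=c['K']; s=np.c_[(px[:,0]-K[0,2])/K[0,0],(px[:,1]-K[1,2])/K[1,1]]
    u=s.copy()
    for _ in range(20): u=s/(1+c['k1']*(u**2).sum(1,keepdims=True))
    return np.c_[u,np.ones(len(u))]@T[:3,:3].T, T[:3,3]
def onz(c,T,px,z):
    d,o=rays(c,T,px); return o+d*((np.asarray(z)-o[2])/d[:,2])[:,None]
def proj(c,T,P):
    P=np.atleast_2d(P); q=(P-T[:3,3])@T[:3,:3]; s=q[:,:2]/q[:,2:]
    s=s*(1+c['k1']*(s**2).sum(1,keepdims=True)); return s@c['K'][:2,:2].T+c['K'][:2,2]
E
python3 - <<'E'
from h import *
o=arm.get_obs();p=np.load('wrist0p.npy');d=np.load('wrist0.npy')
c,T=camT('wrist',o)
hsv=cv2.cvtColor(p,cv2.COLOR_RGB2HSV)
def blobs(m,lo,hi,box):
    n,l,s,ce=cv2.connectedComponentsWithStats(m.astype(np.uint8))
    r=[(ce[i],s[i]) for i in range(1,n) if lo<s[i,4]<hi and box[0]<ce[i][0]<box[1] and box[2]<ce[i][1]<box[3]]
    for a in r: print(a[0].round(1),a[1],[round(float(v),4) for v in onz(c,T,[a[0]],[.058])[0]])
    return r
bx=(185,320,0,300)
print('white');blobs(p.min(2)>150,10,2000,bx)
print('white130');blobs(p.min(2)>130,5,2000,bx)
print('dark');blobs(p.max(2)<52,100,4000,bx)
for px in [(240,134),(215,190),(230,100),(210,240)]:
    dv=d[px[1],px[0]]; r,oo=rays(c,T,[px]); print(px,dv,oo+r*dv)
E
```

```text
white
[307.8  73.7] [306  71   5   7  15] [0.5973, 0.1036, 0.058]
[304.4  82.7] [303  79   4   8  13] [0.5943, 0.0951, 0.058]
white130
[269.5  60. ] [265  55  10  11  20] [0.5591, 0.1162, 0.058]
[240.7 135. ] [231 125  21  21 345] [0.5294, 0.0428, 0.058]
[251.8 239.6] [247 228  11  26  68] [0.5399, -0.0801, 0.058]
[246.  256.7] [245 255   3   5   7] [0.5326, -0.1035, 0.058]
dark
[264.8  56. ] [ 246   35   39   43 1269] [0.5544, 0.1198, 0.058]
[268.8 187.5] [252 149  35  79 816] [0.5596, -0.0153, 0.058]
[221.5 209.1] [208 191  27  38 570] [0.5055, -0.0411, 0.058]
[205.  266.5] [188 249  35  37 793] [0.4816, -0.1175, 0.058]
(240, 134) 0.30243316 [[0.52921286 0.045033   0.06660966]]
(215, 190) 0.33596858 [[ 0.49849257 -0.01957819  0.05350827]]
(230, 100) 0.30665442 [[0.51842769 0.07825349 0.05071871]]
(210, 240) 0.35574633 [[ 0.48933914 -0.0826868   0.05437882]]
```

```bash
cat >> h.py <<'E'
S=0.16
def strip(y,h,a=0.): # unit-frame point: y across, h square to strip, a along slope
    return np.array([-.1075+a*np.cos(S)-h*np.sin(S), y, .055+a*np.sin(S)+h*np.cos(S)])
def fit(P,Q): # unit pts P -> world Q, planar
    A=P[:,:2];B=Q[:,:2];a=A-A.mean(0);b=B-B.mean(0)
    th=np.arctan2((a[:,0]*b[:,1]-a[:,1]*b[:,0]).sum(),(a*b).sum())
    M=R.from_rotvec([0,0,th]).as_matrix(); t=B.mean(0)-M[:2,:2]@A.mean(0)
    return th,np.r_[t,0],M
E
python3 - <<'E'
from h import *
o=arm.get_obs();c,T=camT('wrist',o)
P=np.array([strip(.045,.012),strip(-.045,.004),strip(-.125,.004),strip(.125,.012)])
px=[(240.7,135),(221.5,209.1),(205,266.5),(264.8,56)]
Q=onz(c,T,px,P[:,2])
th,t,M=fit(P[:3],Q[:3]); print(th,t); W=P@M.T+t
print((W-Q).round(4)); print(W)
np.savez('pose.npz',th=th,t=t)
cors=np.array([strip(-.17,0,-.044),strip(.17,0,-.044),strip(-.17,0,.044),strip(.17,0,.044)])
for n in ['wrist','scene','side']:
    c,T=camT(n,o); im=np.load(n+'0p.npy').copy()
    k=2 if n!='wrist' else 1
    im=cv2.resize(im,None,fx=1.5,fy=1.5)
    for q in proj(c,T,np.r_[P,cors]@M.T+t): cv2.circle(im,tuple(int(v) for v in (q*1.5+.5).round()),2,(0,255,0),1)
    save(n+'0m',im)
    print(n,proj(c,T,W).round(1).tolist())
E
```

```text
-0.2975834240940417 [ 0.62182652 -0.02986269  0.        ]
[[ 0.0005  0.0012  0.    ]
 [-0.0004 -0.0004  0.    ]
 [-0.0001 -0.0008  0.    ]
 [-0.0005  0.0029  0.    ]]
[[ 0.53041807  0.04524018  0.06684673]
 [ 0.50524763 -0.04117784  0.05894891]
 [ 0.48179078 -0.11766167  0.05894891]
 [ 0.55387493  0.121724    0.06684673]]
wrist [[241.2, 133.8], [221.2, 209.4], [205.0, 267.0], [264.3, 52.8]]
scene [[269.0, 172.3], [237.7, 170.1], [210.3, 166.5], [297.4, 176.0]]
side [[271.7, 206.4], [287.6, 187.8], [301.1, 171.0], [255.7, 226.2]]
```

View pics/wrist0m.png

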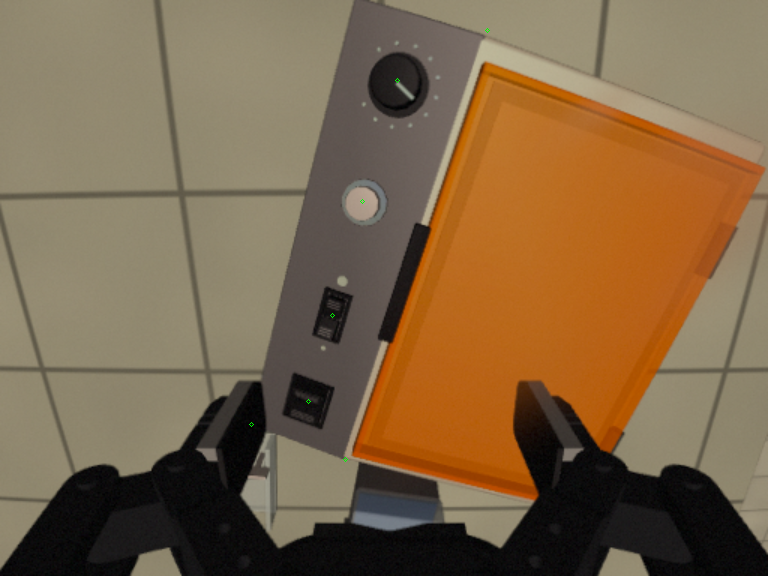

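View pics/side0m.png

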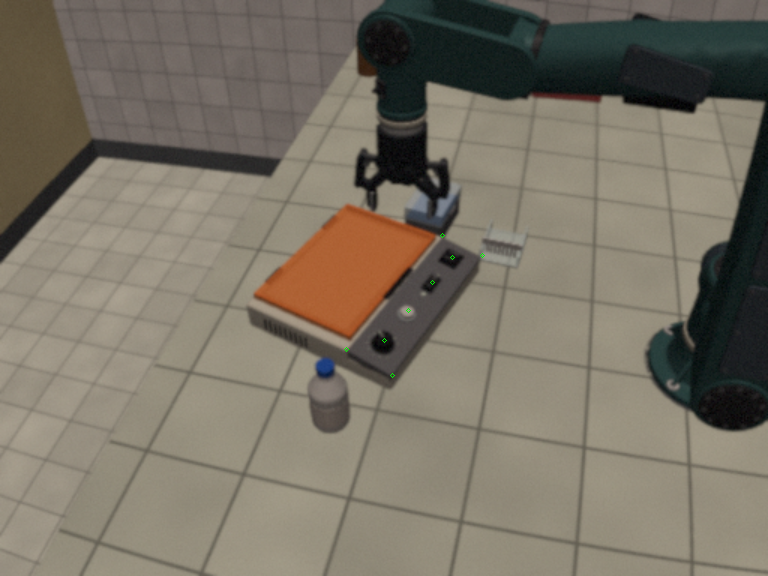

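Emit:
{"op": "move_arm", "data": {
  "series": [
    {"dx": -0.45,"dy": -0.45,"dz": -0.6,"yaw": -0.71},
    {"dx": -0.45,"dy": -0.45,"dz": -0.6,"yaw": -0.71},
    {"dx": -0.45,"dy": -0.45,"dz": -0.6,"yaw": -0.71},
    {"dx": -0.45,"dy": -0.45,"dz": -0.6,"yaw": -0.71},
    {"dx": 0},
    {"dx": 0},
    {"dx": 0},
    {"dx": 0},
    {"dx": 0}
  ],
  "jaw": 1,
  "grip_force": 20
}}

```text
invalid input at $.series[4]: expected keys dx, dy, dz, yaw
```

```bash
python3 - <<'E'
from h import *
o=arm.get_obs();print(o['time_s'],o['position'],o['ee_rot'],o['force'],o['finger_gap'])
p,d=arm.camera('wrist');np.save('w1.npy',p);np.save('w1d.npy',d);save('w1',cv2.resize(p,None,fx=1.5,fy=1.5))
p,d=arm.camera('side');np.save('s1.npy',p);save('s1',cv2.resize(p[80:280,180:400],None,fx=3,fy=3))
z=np.load('pose.npz');M=R.from_rotvec([0,0,z['th']]).as_matrix()
print(R.from_rotvec(o['ee_rot']).as_euler('ZYX'))
E
```

```text
0.15 [5.49622719e-01 1.18392756e-05 2.30370735e-01] [-3.14142674e+00  1.81420791e-05  2.73756948e-03] [ 0.5293621  -0.04113377 -0.36756613] 0.08547847053330875
[-1.14066783e-05  1.74288341e-03 -3.14142794e+00]
```

View pics/w1.png

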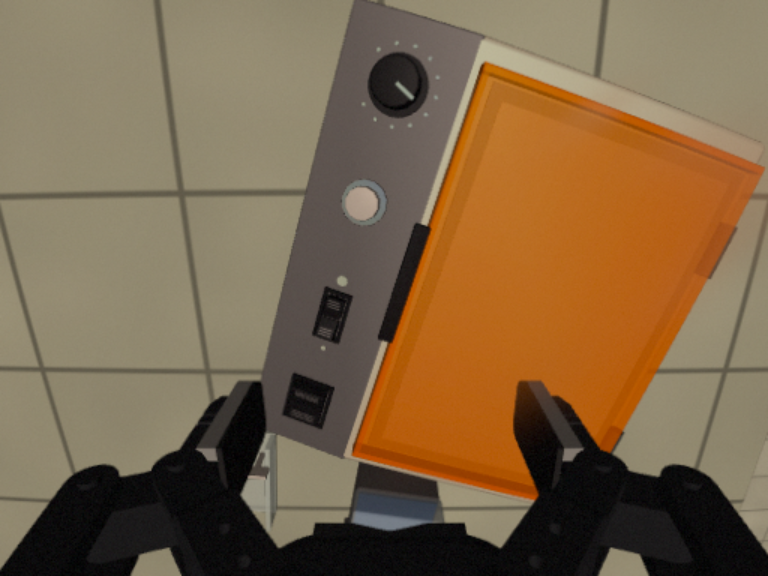

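View pics/s1.png

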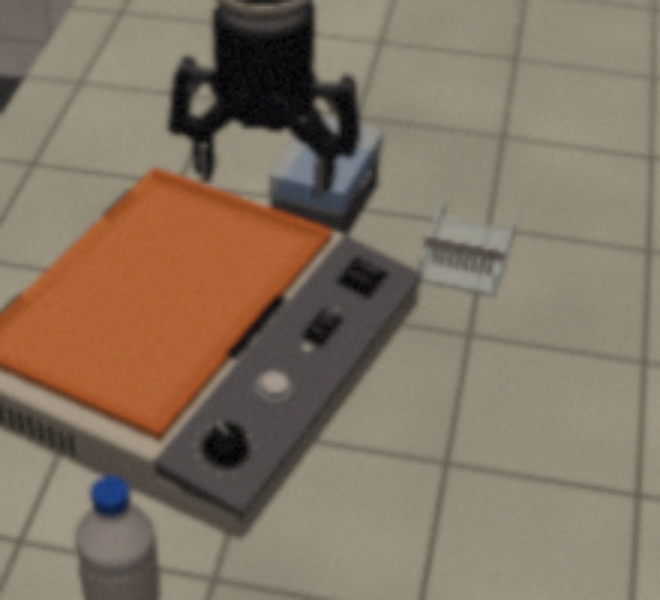

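Emit:
{"op": "move_arm", "data": {
  "series": [
    {"dx": -0.45,"dy": -0.45,"dz": -0.6,"yaw": -0.71},
    {"dx": -0.45,"dy": -0.45,"dz": -0.6,"yaw": -0.71},
    {"dx": -0.45,"dy": -0.45,"dz": -0.6,"yaw": -0.71},
    {"dx": -0.45,"dy": -0.45,"dz": -0.6,"yaw": -0.71},
    {"dx": 0,"dy": 0,"dz": 0,"yaw": 0},
    {"dx": 0,"dy": 0,"dz": 0,"yaw": 0},
    {"dx": 0,"dy": 0,"dz": 0,"yaw": 0},
    {"dx": 0,"dy": 0,"dz": 0,"yaw": 0},
    {"dx": 0,"dy": 0,"dz": 0,"yaw": 0}
  ],
  "jaw": 1,
  "grip_force": 20
}}

```text
time_s: 1.0
position: [0.505, -0.0448, 0.1703]
ee_rot: [-3.105, 0.478, -0.006]
force: [-0.4, 0.1, 0.5]
finger_gap: -0.0005
```

```bash
python3 - <<'E'
from h import *
o=arm.get_obs();print(o['time_s'],o['position'],o['ee_rot'],o['force'],o['finger_gap'])
np.savez('o1.npz',position=o['position'],ee_rot=o['ee_rot'])
p,d=arm.camera('wrist');np.save('w1.npy',p);np.save('w1d.npy',d);save('w1b',cv2.resize(p,None,fx=1.5,fy=1.5))
p,d=arm.camera('side');np.save('s1.npy',p);save('s1b',cv2.resize(p[80:280,180:400],None,fx=3,fy=3))
z=np.load('pose.npz');M=R.from_rotvec([0,0,z['th']]).as_matrix()
print(R.from_rotvec(o['ee_rot']).as_euler('ZYX'))
E
```

```text
1.0 [ 0.50500195 -0.04484381  0.17031914] [-3.10489591  0.47761179 -0.00551155] [-0.3551396   0.10469034  0.48466062] -0.000450387785280749
[-0.30525928 -0.00344197 -3.14088889]
```

View pics/w1b.png

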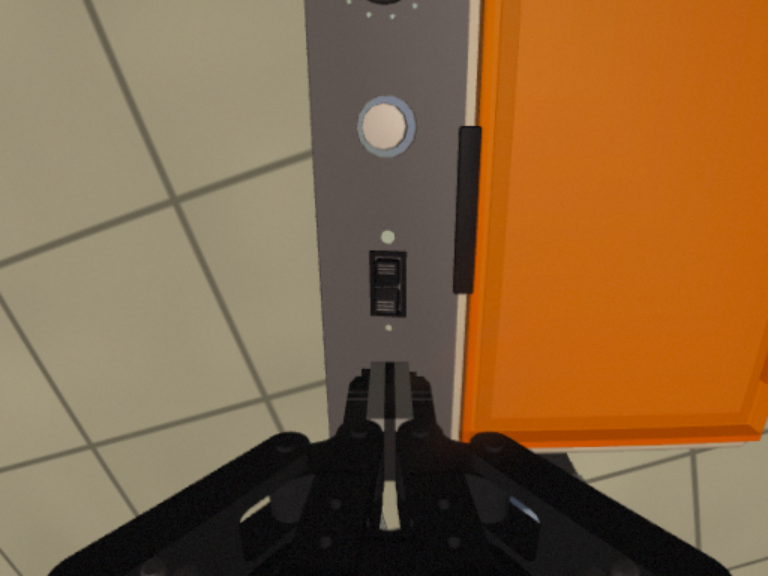

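View pics/s1b.png

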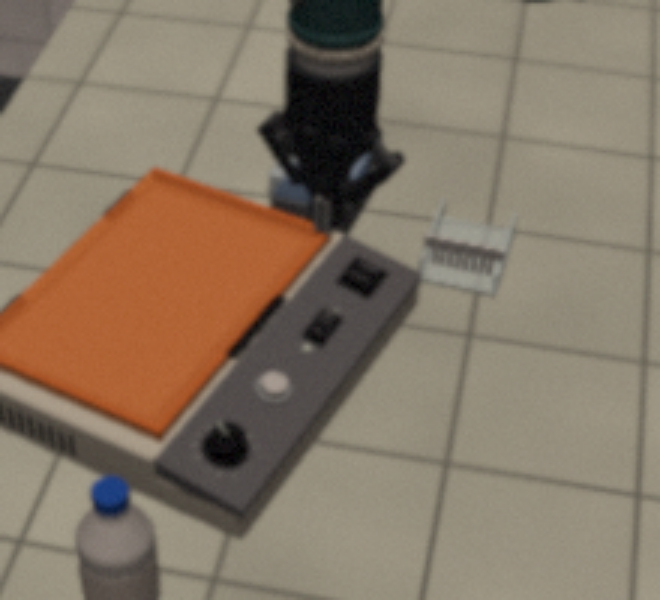

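```bash
python3 - <<'E'
from h import *
o=dict(np.load('o1.npz'));p=np.load('w1.npy');d=np.load('w1d.npy')
c,T=camT('wrist',o)
def blobs(m,lo,hi,box):
    n,l,s,ce=cv2.connectedComponentsWithStats(m.astype(np.uint8))
    r=[(ce[i],s[i]) for i in range(1,n) if lo<s[i,4]<hi and box[0]<ce[i][0]<box[1] and box[2]<ce[i][1]<box[3]]
    for a in r: print(a[0].round(1),a[1])
    return r
bx=(215,300,50,235)
w=blobs(p.min(2)>135,20,2000,bx)
k=blobs(p.max(2)<52,300,4000,bx)
h=np.array([strip(.045,.012),strip(-.045,.004)])
Q=onz(c,T,[(257,84.2),(258.7,189)],h[:,2]);print(Q)
th,t,M=fit(h,Q);print(th,t,((h@M.T+t)-Q).round(4))
z=np.load('pose.npz');print(z['th'],z['t'])
# edges of strip left: from pixel cols
for r in (60,120,180,230):
    row=p[r].astype(int); g=np.where((row.max(1)-row.min(1)<25)&(row.max(1)<115)&(row.max(1)>60))[0]; g=g[(g>190)&(g<320)]; print(r,g.min(),g.max())
for px in [(257,84),(235,150),(235,220),(258,180),(258,205),(258,260)]:
    dv=d[px[1],px[0]]; r,oo=rays(c,T,[px]); print(px,dv,(oo+r*dv).round(4))
E
```

```text
[255.4  83.6] [242  69  28  30 644]
[257.9 157.4] [255 154   7   8  47]
[258.5 188.1] [246 167  25  45 923]
[[ 0.53093095  0.04293571  0.06684673]
 [ 0.50532751 -0.04221928  0.05894891]]
-0.30623078679375865 [ 0.62184322 -0.03243371  0.        ] [[ 0.0002  0.0005  0.    ]
 [-0.0002 -0.0005  0.    ]]
-0.2975834240940417 [ 0.62182652 -0.02986269  0.        ]
60 206 310
120 209 304
180 213 301
230 216 302
(257, 84) 0.23043306 [[0.531  0.0431 0.0666]]
(235, 150) 0.2619667 [[ 0.4956 -0.0033  0.0521]]
(235, 220) 0.28409693 [[ 0.4735 -0.0673  0.052 ]]
(258, 180) 0.26072127 [[ 0.5076 -0.0331  0.0621]]
(258, 205) 0.26282445 [[ 0.501  -0.0537  0.0673]]
(258, 260) 0.13728382 [[ 0.5075 -0.0342  0.193 ]]
```

```bash
python3 - <<'E'
from h import *
o=dict(np.load('o1.npz'));c,T=camT('wrist',o)
m=c['mount']
print(proj(c,np.array(m),[[-.007,-.011,0],[.007,-.011,0],[0,0,0],[0,-.011,-.019]]))
p=np.load('w1.npy');save('w1z',cv2.resize(p[150:300,200:320],None,fx=4,fy=4,interpolation=cv2.INTER_CUBIC))
d=np.load('w1d.npy');print(d[235:300:4,250].round(3),d[235:300:4,258].round(3))
M=R.from_rotvec([0,0,-.304]).as_matrix()
u=np.array([.505,-.0417,.062])
print('press', u+M@[0,-.0125,0])
E
```

```text
[[246.61105755 237.44956894]
 [272.6720848  237.43317855]
 [259.6577402  255.37562852]
 [259.63869716 255.76900462]]
[0.288 0.289 0.154 0.149 0.146 0.142 0.138 0.135 0.131 0.129 0.126 0.123
 0.119 0.116 0.114 0.111 0.11 ] [0.286 0.287 0.155 0.15  0.145 0.142 0.139 0.135 0.133 0.128 0.126 0.124
 0.125 0.124 0.125 0.127 0.126]
press [ 0.50125826 -0.05362683  0.062     ]
```

View pics/w1z.png

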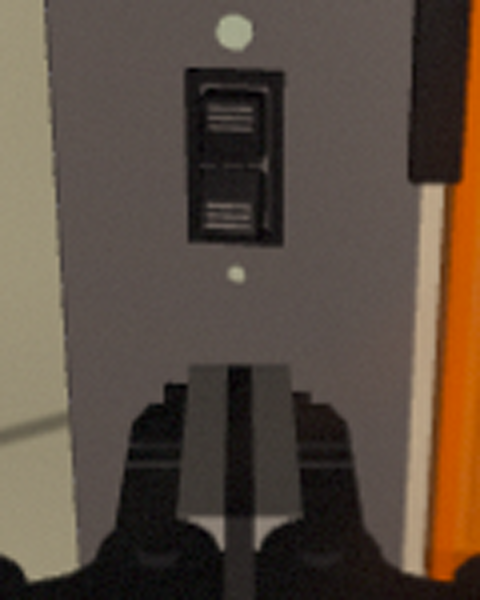

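```bash
python3 - <<'E'
from h import *
for n,bx in (('side',(255,290,195,225)),('scene',(255,285,160,185))):
    p=np.load(n+'0p.npy');c,T=camT(n)
    m=(p.min(2)>(135 if n=='side' else 120)).astype(np.uint8)
    nn,l,s,ce=cv2.connectedComponentsWithStats(m)
    for i in range(1,nn):
        if bx[0]<ce[i][0]<bx[1] and bx[2]<ce[i][1]<bx[3] and s[i,4]>5: print(n,ce[i],s[i,4],onz(c,T,[ce[i]],[.0668]))
    # dark rockers
    m=(p.max(2)<45).astype(np.uint8); nn,l,s,ce=cv2.connectedComponentsWithStats(m)
    for i in range(1,nn):
        if 200<ce[i][0]<320 and 150<ce[i][1]<240 and 20<s[i,4]<900: print(n,'dark',ce[i],s[i],onz(c,T,[ce[i]],[.060]).round(4))
E
```

```text
side [270.95833333 207.08333333] 24 [[0.53161763 0.04813848 0.0668    ]]
side dark [300.11504425 172.40707965] [293 166  16  13 113] [[ 0.4832 -0.11    0.06  ]]
side dark [264.89795918 188.81632653] [257 180  17  19  49] [[ 0.5641 -0.0222  0.06  ]]
side dark [286.61428571 189.34285714] [281 185  12  10  70] [[ 0.5066 -0.0335  0.06  ]]
side dark [254.9875  228.64375] [248 221  15  15 160] [[0.5552 0.1239 0.06  ]]
scene [267.57142857 173.14285714] 7 [[0.53285186 0.04068109 0.0668    ]]
scene dark [208.7890625 167.34375  ] [201 163  16  10 128] [[ 0.4851 -0.1221  0.06  ]]
scene dark [235.84415584 171.18181818] [229 168  15   7  77] [[ 0.509  -0.0468  0.06  ]]
scene dark [295.46456693 178.1023622 ] [289 172  13  13 127] [[0.5555 0.1166 0.06  ]]
scene dark [249.26923077 180.78846154] [234 178  31   6  52] [[ 0.5473 -0.0131  0.06  ]]
```

Emit:
{"op": "move_arm", "data": {
  "series": [
    {"dx": -0.03,"dy": -0.07,"dz": -0.85,"yaw": 0},
    {"dx": -0.03,"dy": -0.07,"dz": -0.85,"yaw": 0},
    {"dx": -0.03,"dy": -0.07,"dz": -0.85,"yaw": 0},
    {"dx": -0.03,"dy": -0.07,"dz": -0.75,"yaw": 0},
    {"dx": 0,"dy": 0,"dz": 0,"yaw": 0},
    {"dx": 0,"dy": 0,"dz": 0,"yaw": 0}
  ]
}}

```text
time_s: 1.6
position: [0.5071, -0.0509, 0.0911]
ee_rot: [-3.106, 0.47, -0.026]
force: [0.3, -0.4, 0.8]
finger_gap: 0.0001
```

```bash
cat >> h.py <<'E'
def look(tag,wrist=True,side=None):
    o=arm.get_obs();print(o['time_s'],o['position'].round(4),R.from_rotvec(o['ee_rot']).as_euler('ZYX').round(4),o['force'].round(2))
    if wrist:
        p,d=arm.camera('wrist');np.save(tag+'.npy',p);save(tag,cv2.resize(p[80:330,160:360],None,fx=2.4,fy=2.4,interpolation=cv2.INTER_CUBIC))
    if side:
        p,d=arm.camera(side);save(tag+side,cv2.resize(p[140:240,230:340] if side=='side' else p[140:200,190:320],None,fx=5,fy=5,interpolation=cv2.INTER_CUBIC))
    np.savez(tag+'o.npz',position=o['position'],ee_rot=o['ee_rot'])
E
python3 -c "
from h import *
look('w2',True,'side')"
```

```text
1.6 [ 0.5071 -0.0509  0.0911] [-0.3004 -0.0166 -3.139 ] [ 0.25 -0.42  0.8 ]
```

View pics/w2.png

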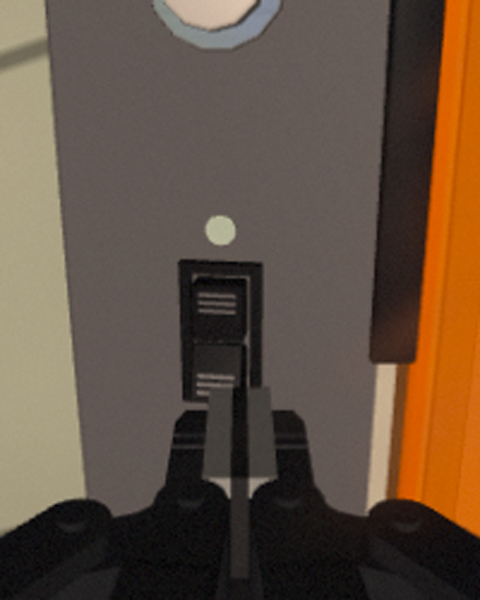

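View pics/w2side.png

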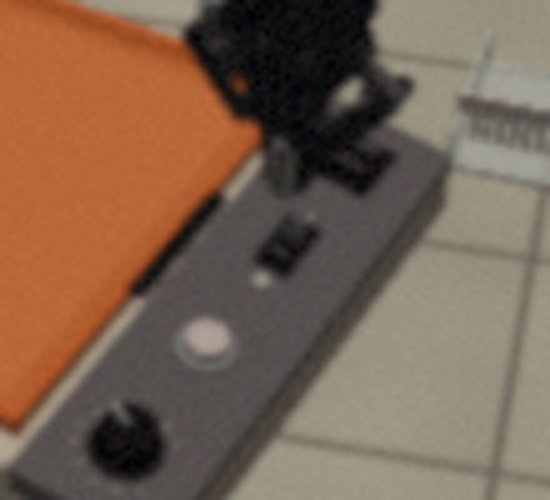

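Emit:
{"op": "move_arm", "data": {
  "series": [
    {"dx": -0.12,"dy": -0.02,"dz": -0.12,"yaw": 0},
    {"dx": -0.08,"dy": -0.02,"dz": -0.12,"yaw": 0},
    {"dx": -0.05,"dy": 0,"dz": -0.12,"yaw": 0},
    {"dx": 0,"dy": 0,"dz": 0,"yaw": 0},
    {"dx": 0,"dy": 0,"dz": 0,"yaw": 0}
  ]
}}

```text
time_s: 2.12
position: [0.5039, -0.0524, 0.0874]
ee_rot: [3.106, -0.469, 0.043]
force: [0.4, 0.2, -0.3]
finger_gap: 0.0
```

```bash
python3 -c "
from h import *
look('w3',True)"
```

```text
2.1167 [ 0.5039 -0.0524  0.0874] [-0.2997 -0.0272 -3.1381] [ 0.45  0.24 -0.28]
```

View pics/w3.png

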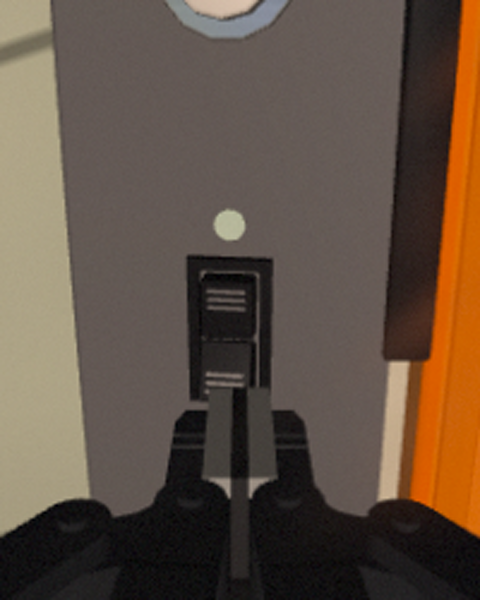

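Emit:
{"op": "move_arm", "data": {
  "series": [
    {"dx": -0.1,"dy": 0,"dz": -0.2,"yaw": 0},
    {"dx": -0.1,"dy": 0,"dz": -0.2,"yaw": 0},
    {"dx": 0,"dy": 0,"dz": -0.2,"yaw": 0},
    {"dx": 0,"dy": 0,"dz": 0,"yaw": 0}
  ]
}}

```text
time_s: 2.5
position: [0.4985, -0.0524, 0.0715]
ee_rot: [3.105, -0.469, 0.045]
force: [0.3, 0.0, -0.8]
finger_gap: -0.0002
```

```bash
python3 -c "
from h import *
look('w4',False)"
```

```text
2.5 [ 0.4985 -0.0524  0.0715] [-0.2996 -0.0282 -3.138 ] [ 0.34  0.03 -0.84]
```

Emit:
{"op": "move_arm", "data": {
  "series": [
    {"dx": 0.13,"dy": 0,"dz": 0.02,"yaw": 0},
    {"dx": 0,"dy": 0,"dz": 0,"yaw": 0},
    {"dx": 0,"dy": 0,"dz": 0,"yaw": 0}
  ]
}}

```text
time_s: 2.75
position: [0.5015, -0.0523, 0.0709]
ee_rot: [3.106, -0.469, 0.042]
force: [-0.0, 0.2, 0.2]
finger_gap: 0.0001
```

```bash
python3 -c "
from h import *
look('w4',True,'side')"
```

```text
2.75 [ 0.5015 -0.0523  0.0709] [-0.2998 -0.0263 -3.1381] [-0.01  0.16  0.2 ]
```

View pics/w4.png

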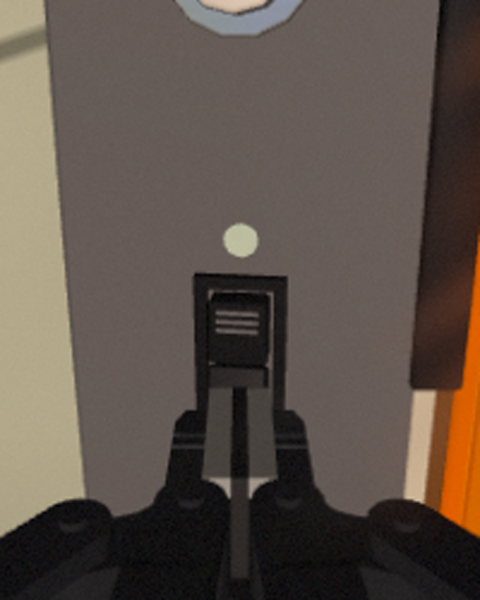

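View pics/w4side.png

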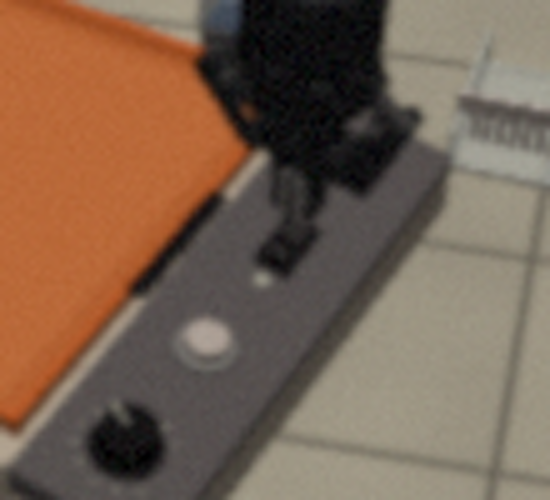

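Emit:
{"op": "move_arm", "data": {
  "series": [
    {"dx": 0,"dy": 0,"dz": -0.08,"yaw": 0},
    {"dx": 0,"dy": 0,"dz": -0.06,"yaw": 0},
    {"dx": 0,"dy": 0,"dz": 0,"yaw": 0}
  ]
}}

```text
time_s: 3.1
position: [0.5022, -0.0526, 0.0682]
ee_rot: [3.105, -0.469, 0.045]
force: [-1.8, -0.4, 1.4]
finger_gap: 0.0002
```

```bash
python3 -c "
from h import *
look('w5',False)"
```

```text
3.1 [ 0.5022 -0.0526  0.0682] [-0.2997 -0.0284 -3.1382] [-1.79 -0.37  1.4 ]
```

Emit:
{"op": "move_arm", "data": {
  "series": [
    {"dx": 0,"dy": 0,"dz": -0.05,"yaw": 0},
    {"dx": 0,"dy": 0,"dz": -0.05,"yaw": 0}
  ]
}}

```text
time_s: 3.27
position: [0.5024, -0.053, 0.0664]
ee_rot: [3.104, -0.468, 0.046]
force: [-1.6, -1.1, 1.7]
finger_gap: 0.0001
```

Emit:
{"op": "move_arm", "data": {
  "series": [
    {"dx": 0,"dy": 0,"dz": -0.05,"yaw": 0},
    {"dx": 0,"dy": 0,"dz": -0.04,"yaw": 0}
  ]
}}

```text
time_s: 3.43
position: [0.5025, -0.0536, 0.0645]
ee_rot: [3.103, -0.469, 0.047]
force: [-1.8, -0.7, 2.8]
finger_gap: -0.0002
```

Emit:
{"op": "move_arm", "data": {
  "series": [
    {"dx": 0,"dy": 0.02,"dz": -0.04,"yaw": 0}
  ]
}}

```text
time_s: 3.52
position: [0.5027, -0.0534, 0.0636]
ee_rot: [3.102, -0.469, 0.048]
force: [-0.2, -1.9, 2.5]
finger_gap: -0.0001
```

Emit:
{"op": "move_arm", "data": {
  "series": [
    {"dx": 0,"dy": 0.02,"dz": -0.04,"yaw": 0}
  ]
}}

```text
time_s: 3.6
position: [0.5029, -0.0532, 0.0628]
ee_rot: [3.102, -0.469, 0.049]
force: [-1.0, -2.2, 3.3]
finger_gap: -0.0002
```

Emit:
{"op": "move_arm", "data": {
  "series": [
    {"dx": 0,"dy": 0.02,"dz": -0.04,"yaw": 0}
  ]
}}

```text
time_s: 3.68
position: [0.503, -0.0533, 0.0625]
ee_rot: [3.101, -0.469, 0.05]
force: [-3.7, -1.7, 10.3]
finger_gap: 0.0001
```

Emit:
{"op": "move_arm", "data": {
  "series": [
    {"dx": 0,"dy": 0,"dz": -0.03,"yaw": 0}
  ]
}}

```text
time_s: 3.77
position: [0.503, -0.0534, 0.0626]
ee_rot: [3.1, -0.469, 0.05]
force: [-3.6, -0.5, 6.9]
finger_gap: -0.0001
```

```bash
python3 -c "
from h import *
look('w6',True,'side')"
```

```text
3.7667 [ 0.503  -0.0534  0.0626] [-0.3    -0.0323  3.1407] [-3.58 -0.47  6.92]
```

View pics/w6.png

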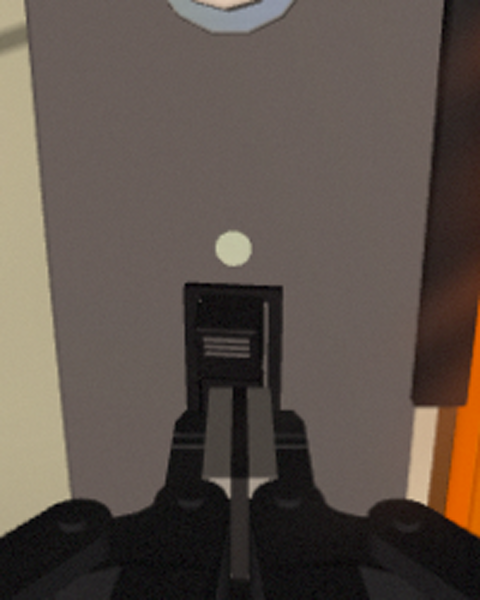

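Emit:
{"op": "move_arm", "data": {
  "series": [
    {"dx": 0,"dy": 0,"dz": -0.05,"yaw": 0}
  ]
}}

```text
time_s: 3.95
position: [0.503, -0.0533, 0.0625]
ee_rot: [3.1, -0.468, 0.05]
force: [-3.6, -0.3, 10.2]
finger_gap: 0.0
```

Emit:
{"op": "move_arm", "data": {
  "series": [
    {"dx": 0,"dy": 0,"dz": 0.2,"yaw": 0},
    {"dx": 0,"dy": 0,"dz": 0.5,"yaw": 0},
    {"dx": 0,"dy": 0,"dz": 0.5,"yaw": 0},
    {"dx": 0,"dy": 0,"dz": 0.3,"yaw": 0},
    {"dx": 0,"dy": 0,"dz": 0,"yaw": 0},
    {"dx": 0,"dy": 0,"dz": 0,"yaw": 0}
  ]
}}

```text
time_s: 4.45
position: [0.5022, -0.0509, 0.0995]
ee_rot: [3.105, -0.468, 0.046]
force: [-0.3, 0.5, -0.8]
finger_gap: 0.0
```

```bash
python3 -c "
from h import *
look('w7',True)"
```

```text
4.45 [ 0.5022 -0.0509  0.0995] [-0.2994 -0.0292 -3.1384] [-0.29  0.48 -0.83]
```

View pics/w7.png

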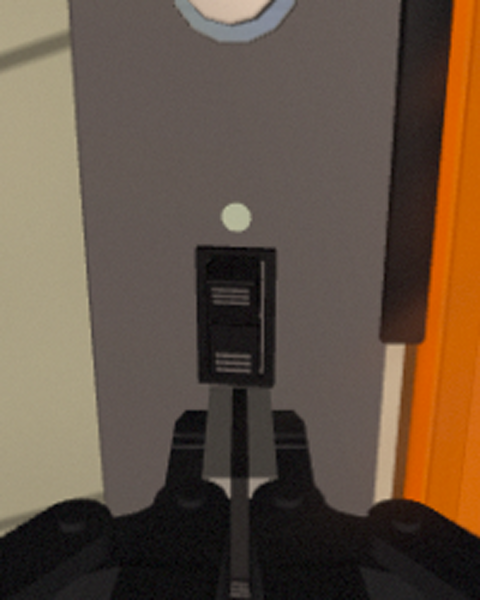

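Emit:
{"op": "move_arm", "data": {
  "series": [
    {"dx": -0.15,"dy": -0.5,"dz": 0,"yaw": 0},
    {"dx": -0.18,"dy": -0.55,"dz": 0,"yaw": 0},
    {"dx": -0.18,"dy": -0.55,"dz": 0,"yaw": 0},
    {"dx": -0.16,"dy": -0.5,"dz": 0,"yaw": 0},
    {"dx": 0,"dy": 0,"dz": 0,"yaw": 0},
    {"dx": 0,"dy": 0,"dz": 0,"yaw": 0}
  ]
}}

```text
time_s: 5.0
position: [0.4827, -0.103, 0.0941]
ee_rot: [-3.105, 0.465, -0.034]
force: [-0.5, 0.5, -0.5]
finger_gap: -0.0002
```

```bash
python3 -c "
from h import *
look('w8',True,'side')"
```

```text
5.0 [ 0.4827 -0.103   0.0941] [-0.2975 -0.0212 -3.1364] [-0.52  0.54 -0.48]
```

View pics/w8.png

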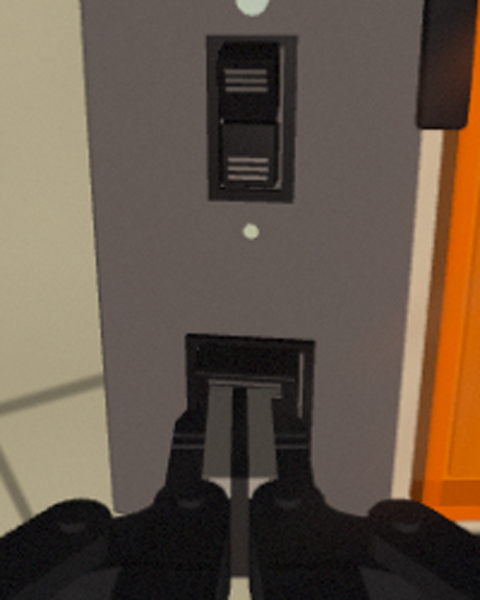

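View pics/w8side.png

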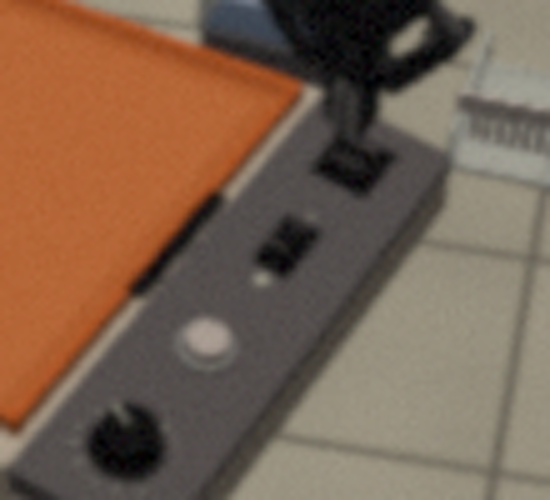

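```bash
python3 -c "
from h import *
o=dict(np.load('w8o.npz'));c,T=camT('wrist',o)
Q=onz(c,T,[(265.4,129.2),(265,95),(266,163.5),(264.2,220.4)],[.058]*4);print(Q)
u=np.array([.299,.954,0])
print((Q-o['position'])@u)
x=np.array([.954,-.299,0]);print((Q-o['position'])@x)
"
```

```text
[[ 0.50554864 -0.0428195   0.058     ]
 [ 0.51095531 -0.02407875  0.058     ]
 [ 0.49988265 -0.06292473  0.058     ]
 [ 0.48776461 -0.09918322  0.058     ]]
[0.06423511 0.08373038 0.04336058 0.00514669]
[0.00384415 0.00339864 0.00445026 0.00373094]
```

Emit:
{"op": "move_arm", "data": {
  "series": [
    {"dx": 0.06,"dy": -0.05,"dz": -0.2,"yaw": 0},
    {"dx": 0.06,"dy": -0.05,"dz": -0.25,"yaw": 0},
    {"dx": 0,"dy": 0,"dz": -0.25,"yaw": 0},
    {"dx": 0,"dy": 0,"dz": 0,"yaw": 0},
    {"dx": 0,"dy": 0,"dz": 0,"yaw": 0}
  ]
}}

```text
time_s: 5.52
position: [0.4866, -0.1027, 0.074]
ee_rot: [-3.105, 0.458, -0.033]
force: [-0.2, 0.2, 0.2]
finger_gap: -0.0001
```

```bash
python3 -c "
from h import *
look('w9',True,'side')"
```

```text
5.5167 [ 0.4866 -0.1027  0.074 ] [-0.293  -0.0203 -3.1355] [-0.2   0.23  0.19]
```

View pics/w9.png

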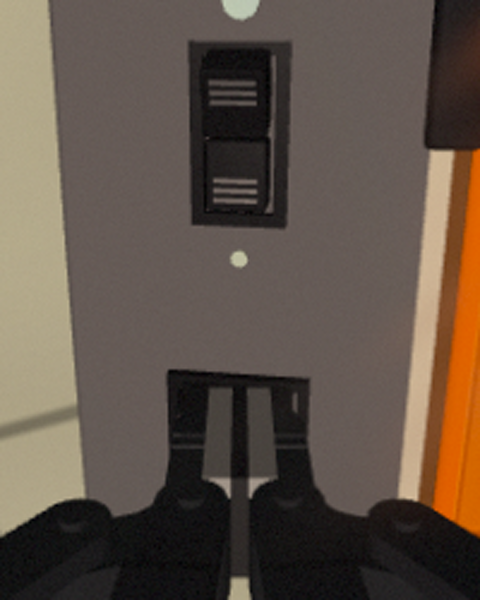

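View pics/w9side.png

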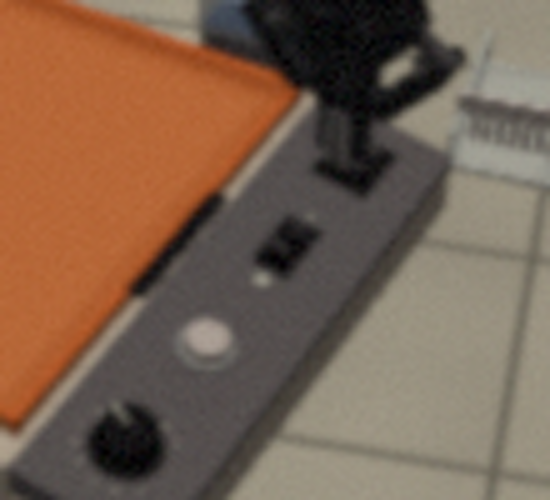

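Emit:
{"op": "move_arm", "data": {
  "series": [
    {"dx": -0.03,"dy": -0.11,"dz": -0.08,"yaw": 0},
    {"dx": 0,"dy": 0,"dz": -0.05,"yaw": 0},
    {"dx": 0,"dy": 0,"dz": 0,"yaw": 0}
  ]
}}

```text
time_s: 5.87
position: [0.4861, -0.1058, 0.0713]
ee_rot: [-3.105, 0.458, -0.035]
force: [-0.8, 1.2, 0.3]
finger_gap: -0.0002
```

Emit:
{"op": "move_arm", "data": {
  "series": [
    {"dx": 0,"dy": 0,"dz": -0.05,"yaw": 0}
  ]
}}

```text
time_s: 5.95
position: [0.4864, -0.106, 0.0704]
ee_rot: [-3.105, 0.458, -0.036]
force: [0.1, -0.2, -0.8]
finger_gap: 0.0002
```

Emit:
{"op": "move_arm", "data": {
  "series": [
    {"dx": 0,"dy": 0,"dz": -0.05,"yaw": 0}
  ]
}}

```text
time_s: 6.03
position: [0.4864, -0.1061, 0.0692]
ee_rot: [-3.105, 0.458, -0.037]
force: [-0.2, -0.3, 0.5]
finger_gap: 0.0003
```

Emit:
{"op": "move_arm", "data": {
  "series": [
    {"dx": 0,"dy": 0,"dz": -0.05,"yaw": 0}
  ]
}}

```text
time_s: 6.12
position: [0.4867, -0.1061, 0.0682]
ee_rot: [-3.105, 0.458, -0.038]
force: [0.1, 0.7, 2.1]
finger_gap: 0.0
```

Emit:
{"op": "move_arm", "data": {
  "series": [
    {"dx": 0,"dy": 0,"dz": -0.05,"yaw": 0}
  ]
}}

```text
time_s: 6.2
position: [0.4869, -0.1058, 0.0673]
ee_rot: [-3.104, 0.458, -0.039]
force: [-0.9, 1.3, 1.8]
finger_gap: 0.0
```

Emit:
{"op": "move_arm", "data": {
  "series": [
    {"dx": 0,"dy": 0,"dz": -0.05,"yaw": 0}
  ]
}}

```text
time_s: 6.28
position: [0.4872, -0.1056, 0.0664]
ee_rot: [-3.104, 0.458, -0.04]
force: [-0.7, 0.8, 1.8]
finger_gap: 0.0001
```

Emit:
{"op": "move_arm", "data": {
  "series": [
    {"dx": 0,"dy": 0,"dz": -0.05,"yaw": 0}
  ]
}}

```text
time_s: 6.37
position: [0.4874, -0.1054, 0.0654]
ee_rot: [-3.103, 0.458, -0.041]
force: [-0.2, 0.9, 2.6]
finger_gap: -0.0001
```

Emit:
{"op": "move_arm", "data": {
  "series": [
    {"dx": 0,"dy": 0,"dz": -0.04,"yaw": 0}
  ]
}}

```text
time_s: 6.45
position: [0.4876, -0.1053, 0.0645]
ee_rot: [-3.103, 0.458, -0.041]
force: [0.2, 0.3, 2.3]
finger_gap: 0.0
```

Emit:
{"op": "move_arm", "data": {
  "series": [
    {"dx": 0,"dy": 0,"dz": -0.04,"yaw": 0}
  ]
}}

```text
time_s: 6.53
position: [0.4877, -0.1051, 0.0636]
ee_rot: [-3.103, 0.458, -0.042]
force: [0.3, 2.1, 2.9]
finger_gap: -0.0001
```

Emit:
{"op": "move_arm", "data": {
  "series": [
    {"dx": 0,"dy": 0,"dz": -0.04,"yaw": 0}
  ]
}}

```text
time_s: 6.62
position: [0.4879, -0.1051, 0.0629]
ee_rot: [-3.103, 0.458, -0.043]
force: [-1.1, 1.2, 7.8]
finger_gap: -0.0003
```

Emit:
{"op": "move_arm", "data": {
  "series": [
    {"dx": 0,"dy": 0,"dz": -0.03,"yaw": 0}
  ]
}}

```text
time_s: 6.7
position: [0.488, -0.1052, 0.0628]
ee_rot: [-3.103, 0.457, -0.043]
force: [-2.3, 1.4, 7.9]
finger_gap: -0.0002
```

Emit:
{"op": "move_arm", "data": {
  "series": [
    {"dx": 0,"dy": 0,"dz": -0.05,"yaw": 0}
  ]
}}

```text
time_s: 6.78
position: [0.488, -0.1051, 0.0627]
ee_rot: [-3.103, 0.457, -0.043]
force: [-2.9, 1.5, 10.9]
finger_gap: -0.0001
```

Emit:
{"op": "move_arm", "data": {
  "series": [
    {"dx": 0,"dy": 0,"dz": -0.05,"yaw": 0}
  ]
}}

```text
time_s: 6.87
position: [0.488, -0.1052, 0.0628]
ee_rot: [-3.103, 0.457, -0.043]
force: [-3.8, 2.3, 9.0]
finger_gap: 0.0004
```

Emit:
{"op": "move_arm", "data": {
  "series": [
    {"dx": 0,"dy": 0,"dz": 0.2,"yaw": 0},
    {"dx": 0,"dy": 0,"dz": 0.5,"yaw": 0},
    {"dx": 0.1,"dy": 0.3,"dz": 0.5,"yaw": 0},
    {"dx": 0.15,"dy": 0.5,"dz": 0.3,"yaw": 0},
    {"dx": 0.15,"dy": 0.5,"dz": 0,"yaw": 0},
    {"dx": 0.15,"dy": 0.5,"dz": 0,"yaw": 0},
    {"dx": 0,"dy": 0,"dz": 0,"yaw": 0},
    {"dx": 0,"dy": 0,"dz": 0,"yaw": 0}
  ]
}}

```text
time_s: 7.53
position: [0.5008, -0.0618, 0.1002]
ee_rot: [3.106, -0.461, 0.04]
force: [-0.4, -0.5, 0.2]
finger_gap: 0.0001
```

```bash
python3 -c "
from h import *
look('w10',True,'side')"
```

```text
7.5333 [ 0.5008 -0.0618  0.1002] [-0.2949 -0.0251 -3.1395] [-0.43 -0.46  0.24]
```

View pics/w10.png

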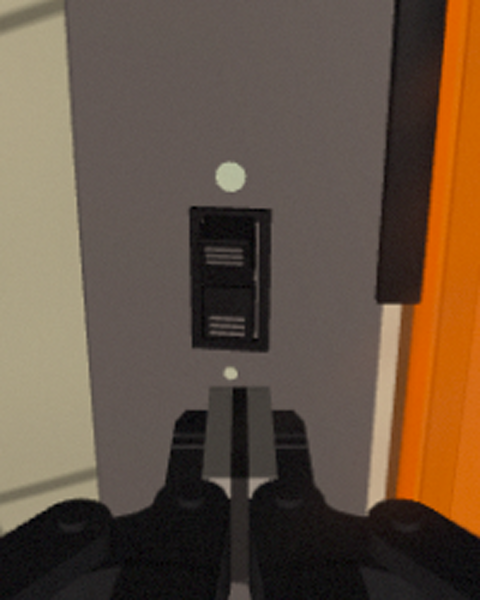

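View pics/w10side.png

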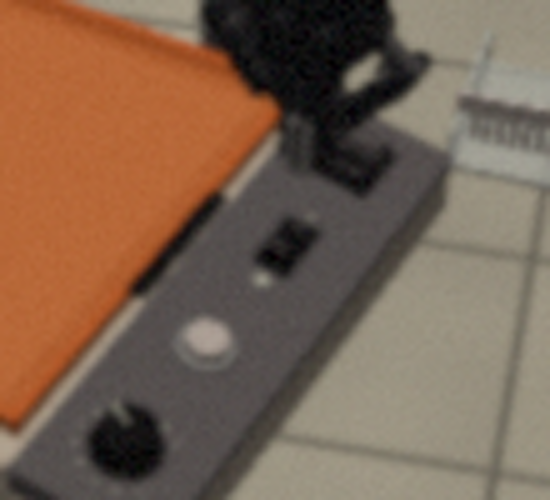

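Emit:
{"op": "move_arm", "data": {
  "series": [
    {"dx": 0.3,"dy": 0.4,"dz": 0.6,"yaw": 0},
    {"dx": 0.4,"dy": 0.5,"dz": 0.6,"yaw": 0},
    {"dx": 0.4,"dy": 0.5,"dz": 0.6,"yaw": 0},
    {"dx": 0.4,"dy": 0.5,"dz": 0.5,"yaw": 0},
    {"dx": 0.4,"dy": 0.5,"dz": 0.4,"yaw": 0},
    {"dx": 0.3,"dy": 0.4,"dz": 0,"yaw": 0},
    {"dx": 0,"dy": 0,"dz": 0,"yaw": 0},
    {"dx": 0,"dy": 0,"dz": 0,"yaw": 0}
  ]
}}

```text
time_s: 8.3
position: [0.5536, 0.0041, 0.1654]
ee_rot: [3.1, -0.477, 0.024]
force: [-0.7, 0.4, -0.9]
finger_gap: -0.0001
```

```bash
python3 -c "
from h import *
o=arm.get_obs();print(o['position'],o['ee_rot'])
p,d=arm.camera('wrist');np.save('w11.npy',p);np.savez('w11o.npz',position=o['position'],ee_rot=o['ee_rot']);save('w11',cv2.resize(p,None,fx=1.5,fy=1.5,interpolation=cv2.INTER_CUBIC))
"
```

```text
[0.55360763 0.00406747 0.16543371] [ 3.0995875  -0.47662485  0.02374246]
```

View pics/w11.png

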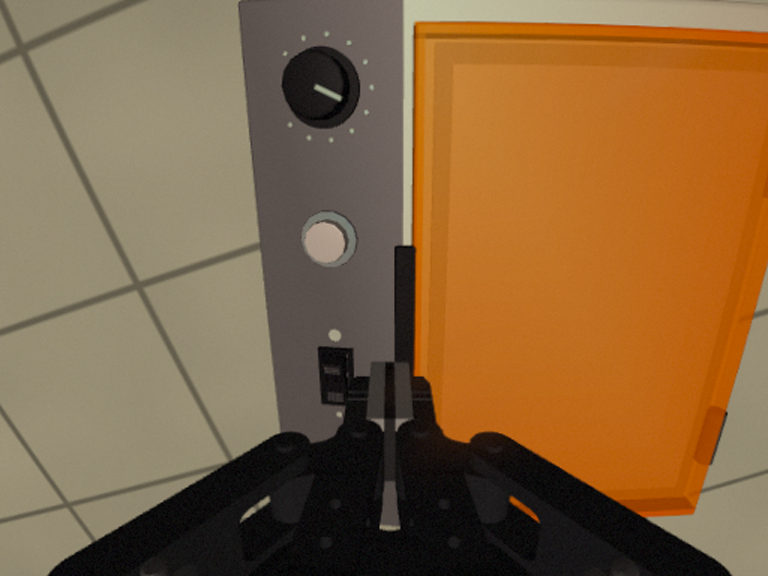

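Emit:
{"op": "move_arm", "data": {
  "series": [
    {"dx": -0.4,"dy": -0.6,"dz": 0,"yaw": 0},
    {"dx": -0.5,"dy": -0.9,"dz": 0,"yaw": 0},
    {"dx": -0.5,"dy": -0.9,"dz": 0,"yaw": 0},
    {"dx": -0.5,"dy": -0.9,"dz": 0,"yaw": 0},
    {"dx": -0.5,"dy": -0.9,"dz": 0,"yaw": 0},
    {"dx": -0.5,"dy": -0.9,"dz": 0,"yaw": 0},
    {"dx": -0.3,"dy": -0.6,"dz": 0,"yaw": 0},
    {"dx": 0,"dy": 0,"dz": 0,"yaw": 0},
    {"dx": 0,"dy": 0,"dz": 0,"yaw": 0}
  ]
}}

```text
time_s: 9.1
position: [0.4586, -0.1477, 0.154]
ee_rot: [3.097, -0.486, -0.009]
force: [0.9, 0.1, 0.0]
finger_gap: -0.0003
```

```bash
python3 -c "
from h import *
look('w12')"
```

```text
9.1 [ 0.4586 -0.1477  0.154 ] [-0.3113  0.0048  3.1344] [0.85 0.08 0.05]
```

View pics/w12.png

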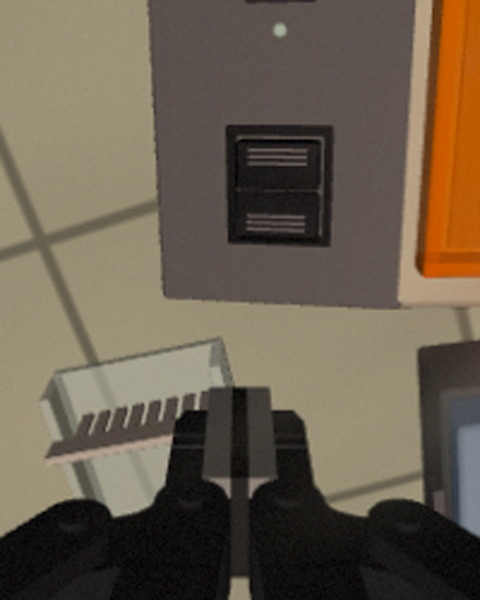

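```bash
python3 -c "
from h import *
o=arm.get_obs();p,d=arm.camera('wrist');c,T=camT('wrist',o)
d=cv2.medianBlur(d,5)
x=int(160+275/2.4)
for r in range(120,192,3):
    r0,oo=rays(c,T,[(x,r)]);P=(oo+r0*d[r,x])[0];print(r,P.round(4))
"
```

```text
120 [ 0.4885 -0.0904  0.0545]
123 [ 0.4878 -0.0926  0.0548]
126 [ 0.4871 -0.0949  0.0548]
129 [ 0.4864 -0.0971  0.0547]
132 [ 0.4857 -0.0993  0.0555]
135 [ 0.485  -0.1013  0.0576]
138 [ 0.4843 -0.1035  0.058 ]
141 [ 0.4837 -0.1052  0.0618]
144 [ 0.483  -0.1074  0.0622]
147 [ 0.4823 -0.1097  0.0619]
150 [ 0.4816 -0.1121  0.0616]
153 [ 0.4809 -0.1144  0.0617]
156 [ 0.4801 -0.1167  0.0619]
159 [ 0.4794 -0.1191  0.0616]
162 [ 0.4787 -0.1212  0.0626]
165 [ 0.4781 -0.1232  0.064 ]
168 [ 0.4774 -0.1253  0.065 ]
171 [ 0.4767 -0.1275  0.0659]
174 [ 0.476  -0.1296  0.0668]
177 [ 0.4753 -0.1319  0.0672]
180 [ 0.4742 -0.1366  0.0595]
183 [ 0.4732 -0.1406  0.0547]
186 [ 0.4724 -0.1432  0.0545]
189 [ 0.4716 -0.1457  0.0547]
```

Emit:
{"op": "move_arm", "data": {
  "series": [
    {"dx": 0.25,"dy": 0.6,"dz": 0,"yaw": 0},
    {"dx": 0.35,"dy": 0.95,"dz": 0,"yaw": 0},
    {"dx": 0.35,"dy": 0.95,"dz": 0,"yaw": 0},
    {"dx": 0.35,"dy": 0.95,"dz": 0,"yaw": 0},
    {"dx": 0.35,"dy": 0.95,"dz": 0,"yaw": 0},
    {"dx": 0.35,"dy": 0.95,"dz": 0,"yaw": 0},
    {"dx": 0.35,"dy": 0.95,"dz": 0,"yaw": 0},
    {"dx": 0.3,"dy": 0.6,"dz": 0,"yaw": 0},
    {"dx": 0,"dy": 0,"dz": 0,"yaw": 0},
    {"dx": 0,"dy": 0,"dz": 0,"yaw": 0}
  ]
}}

```text
time_s: 10.03
position: [0.5285, 0.0439, 0.1519]
ee_rot: [3.104, -0.464, -0.013]
force: [-0.5, 0.0, 0.5]
finger_gap: -0.0003
```

Emit:
{"op": "move_arm", "data": {
  "series": [
    {"dx": 0.04,"dy": 0.02,"dz": -0.5,"yaw": 0},
    {"dx": 0.03,"dy": 0.02,"dz": -0.7,"yaw": 0},
    {"dx": 0,"dy": 0,"dz": -0.6,"yaw": 0},
    {"dx": 0,"dy": 0,"dz": -0.4,"yaw": 0},
    {"dx": 0,"dy": 0,"dz": 0,"yaw": 0},
    {"dx": 0,"dy": 0,"dz": 0,"yaw": 0}
  ]
}}

```text
time_s: 10.53
position: [0.5284, 0.0429, 0.0916]
ee_rot: [3.102, -0.466, -0.015]
force: [-0.1, 0.8, -0.3]
finger_gap: 0.0002
```

```bash
python3 -c "
from h import *
look('w13',True,'side')"
```

```text
10.5333 [0.5284 0.0429 0.0916] [-0.2982  0.0086  3.135 ] [-0.14  0.81 -0.31]
```

View pics/w13.png

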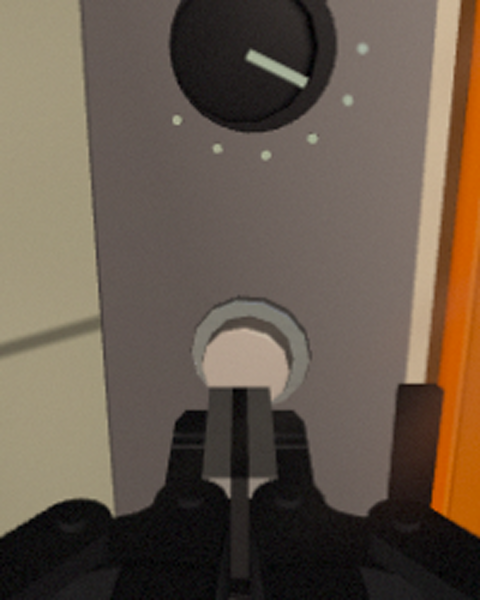

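View pics/w13side.png

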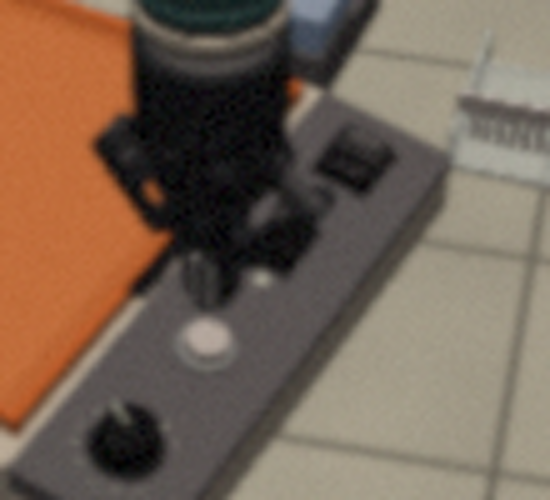

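Emit:
{"op": "move_arm", "data": {
  "series": [
    {"dx": 0.05,"dy": 0.05,"dz": -0.2,"yaw": 0},
    {"dx": 0.05,"dy": 0.03,"dz": -0.2,"yaw": 0},
    {"dx": 0,"dy": 0,"dz": -0.2,"yaw": 0},
    {"dx": 0,"dy": 0,"dz": 0,"yaw": 0},
    {"dx": 0,"dy": 0,"dz": 0,"yaw": 0}
  ]
}}

```text
time_s: 11.05
position: [0.5338, 0.0447, 0.0791]
ee_rot: [3.102, -0.467, -0.003]
force: [0.2, 0.5, 0.2]
finger_gap: 0.0001
```

Emit:
{"op": "move_arm", "data": {
  "series": [
    {"dx": 0,"dy": 0,"dz": -0.07,"yaw": 0},
    {"dx": 0,"dy": 0,"dz": -0.05,"yaw": 0}
  ]
}}

```text
time_s: 11.22
position: [0.5342, 0.0448, 0.0763]
ee_rot: [3.103, -0.467, -0.001]
force: [-0.6, -0.6, 0.7]
finger_gap: -0.0001
```

Emit:
{"op": "move_arm", "data": {
  "series": [
    {"dx": 0,"dy": 0,"dz": -0.05,"yaw": 0}
  ]
}}

```text
time_s: 11.3
position: [0.5343, 0.0448, 0.0751]
ee_rot: [3.103, -0.467, -0.001]
force: [-0.0, -0.9, 0.5]
finger_gap: -0.0001
```

Emit:
{"op": "move_arm", "data": {
  "series": [
    {"dx": -0.08,"dy": 0,"dz": -0.07,"yaw": 0},
    {"dx": -0.03,"dy": 0,"dz": -0.06,"yaw": 0},
    {"dx": 0,"dy": 0,"dz": -0.04,"yaw": 0}
  ]
}}

```text
time_s: 11.55
position: [0.5313, 0.0448, 0.0706]
ee_rot: [3.103, -0.467, -0.001]
force: [0.3, 0.5, 0.3]
finger_gap: 0.0004
```

Emit:
{"op": "move_arm", "data": {
  "series": [
    {"dx": 0,"dy": 0,"dz": -0.04,"yaw": 0}
  ]
}}

```text
time_s: 11.63
position: [0.5312, 0.0449, 0.0694]
ee_rot: [3.103, -0.467, -0.001]
force: [0.0, 0.2, 0.1]
finger_gap: 0.0001
```

Emit:
{"op": "move_arm", "data": {
  "series": [
    {"dx": 0,"dy": 0,"dz": -0.04,"yaw": 0}
  ]
}}

```text
time_s: 11.72
position: [0.5311, 0.0448, 0.0683]
ee_rot: [3.103, -0.467, -0.001]
force: [0.2, 0.0, 0.7]
finger_gap: -0.0003
```

Emit:
{"op": "move_arm", "data": {
  "series": [
    {"dx": 0,"dy": 0,"dz": -0.04,"yaw": 0}
  ]
}}

```text
time_s: 11.8
position: [0.5313, 0.0448, 0.0673]
ee_rot: [3.103, -0.467, -0.0]
force: [0.3, 0.2, 1.4]
finger_gap: 0.0001
```

Emit:
{"op": "move_arm", "data": {
  "series": [
    {"dx": 0,"dy": 0,"dz": -0.04,"yaw": 0}
  ]
}}

```text
time_s: 11.88
position: [0.5315, 0.0448, 0.0665]
ee_rot: [3.103, -0.467, 0.001]
force: [-1.2, -0.2, 1.4]
finger_gap: 0.0002
```

Emit:
{"op": "move_arm", "data": {
  "series": [
    {"dx": 0,"dy": 0,"dz": -0.04,"yaw": 0}
  ]
}}

```text
time_s: 11.97
position: [0.5316, 0.0447, 0.0658]
ee_rot: [3.103, -0.466, 0.001]
force: [-0.4, 0.1, 2.3]
finger_gap: 0.0001
```

Emit:
{"op": "move_arm", "data": {
  "series": [
    {"dx": 0,"dy": 0,"dz": -0.04,"yaw": 0}
  ]
}}

```text
time_s: 12.05
position: [0.5317, 0.0447, 0.0652]
ee_rot: [3.103, -0.467, 0.001]
force: [-0.8, -0.9, 2.9]
finger_gap: 0.0
```

Emit:
{"op": "move_arm", "data": {
  "series": [
    {"dx": 0,"dy": 0,"dz": -0.05,"yaw": 0}
  ]
}}

```text
time_s: 12.13
position: [0.5318, 0.0447, 0.0644]
ee_rot: [3.103, -0.467, 0.002]
force: [-0.9, 0.0, 4.2]
finger_gap: -0.0001
```

Emit:
{"op": "move_arm", "data": {
  "series": [
    {"dx": 0,"dy": 0,"dz": -0.05,"yaw": 0}
  ]
}}

```text
time_s: 12.22
position: [0.532, 0.0447, 0.0636]
ee_rot: [3.103, -0.466, 0.003]
force: [-2.7, -0.6, 4.9]
finger_gap: -0.0002
```

Emit:
{"op": "move_arm", "data": {
  "series": [
    {"dx": 0,"dy": 0,"dz": -0.04,"yaw": 0}
  ]
}}

```text
time_s: 12.3
position: [0.5321, 0.0446, 0.063]
ee_rot: [3.102, -0.467, 0.004]
force: [-3.3, -0.4, 5.0]
finger_gap: -0.0004
```

Emit:
{"op": "move_arm", "data": {
  "series": [
    {"dx": 0,"dy": 0,"dz": 0.1,"yaw": 0},
    {"dx": 0,"dy": 0,"dz": 0.3,"yaw": 0},
    {"dx": 0,"dy": 0,"dz": 0.6,"yaw": 0},
    {"dx": 0,"dy": 0,"dz": 0.8,"yaw": 0},
    {"dx": 0,"dy": -0.2,"dz": 0.8,"yaw": 0},
    {"dx": 0,"dy": -0.2,"dz": 0.8,"yaw": 0},
    {"dx": 0,"dy": -0.2,"dz": 0.6,"yaw": 0},
    {"dx": 0,"dy": 0,"dz": 0.4,"yaw": 0},
    {"dx": 0,"dy": 0,"dz": 0,"yaw": 0},
    {"dx": 0,"dy": 0,"dz": 0,"yaw": 0}
  ]
}}

```text
time_s: 13.13
position: [0.5301, 0.0299, 0.1752]
ee_rot: [3.103, -0.466, -0.004]
force: [0.3, 0.8, -0.4]
finger_gap: -0.0001
```

```bash
python3 -c "
from h import *
o=arm.get_obs();print(o['time_s'],o['position'],o['force'])
p,d=arm.camera('wrist');c,T=camT('wrist',o);save('w14',cv2.resize(p,None,fx=1.5,fy=1.5,interpolation=cv2.INTER_CUBIC))
m=(p.min(2)>135).astype(np.uint8);n,l,s,ce=cv2.connectedComponentsWithStats(m)
for i in range(1,n):
  if 200<s[i,4]<2000 and 150<ce[i][0]<300:
    x,y=ce[i].round().astype(int);r,oo=rays(c,T,[ce[i]]);print(ce[i],s[i],oo+r*d[y,x])
p,d=arm.camera('side');save('w14s',cv2.resize(p,None,fx=1.5,fy=1.5))
p,d=arm.camera('scene');save('w14c',cv2.resize(p[120:280,110:380],None,fx=2.9,fy=2.9))
"
```

```text
13.1333 [0.53005396 0.02988544 0.17519153] [ 0.30875198  0.81094622 -0.42727523]
[256.5        174.59469697] [244 166  23  20 264] [[0.53205539 0.0464073  0.06698534]]
```

View pics/w14.png

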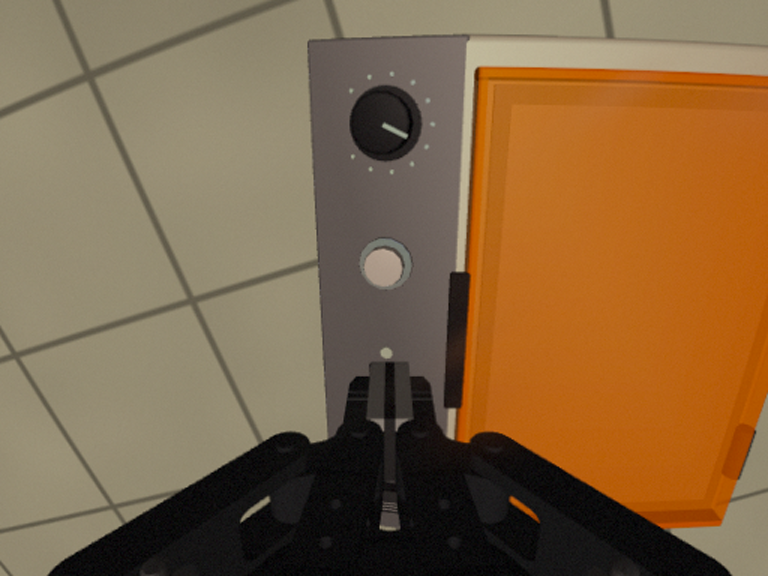

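View pics/w14s.png

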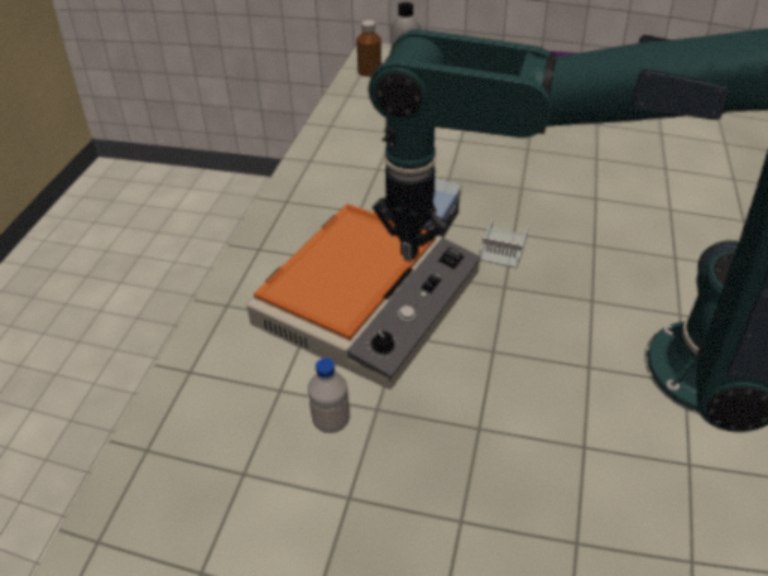

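View pics/w14c.png

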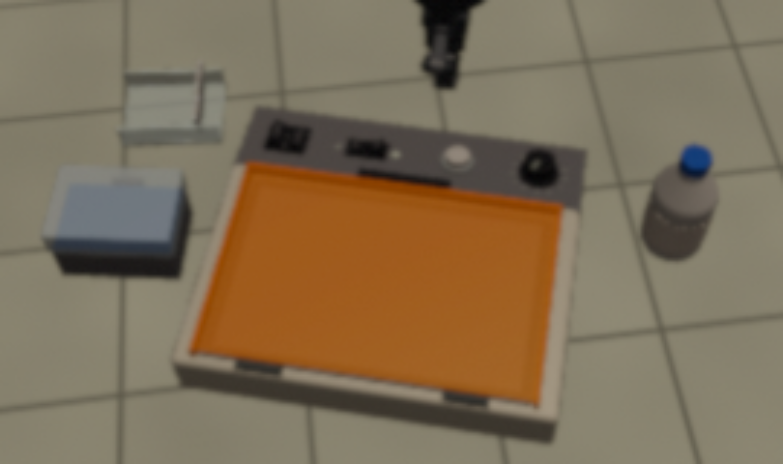

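```bash
python3 -c "
from station import arm
print(arm.job_done())"
```

```text
the job is handed in; nothing more can be done
None
```

I pressed the brightness rocker to dim, then the mains rocker to on. I then tapped the light key and let it come back up, raised the hand clear and handed the job in at about 13 s.

- **Brightness rocker:** it met its stop at about 10 N. A later wrist picture shows the right half down and the left half raised.
- **Mains rocker:** it met its stop at about 11 N. The depth reading shows the left half flat at about z = 0.062 m, the height expected when fully over, with the right half raised.
- **Light key:** I pressed it to about 5 N, roughly 4.5 mm in, judged from force and height. Afterwards its top read z = 0.067 m, so it is fully up.
- **Surroundings:** in the final pictures the cover is shut. The knob pointer, the instrument and the bystanders look unmoved.
- **Hand:** it is about 0.11 m above the strip with no contact force.

**Disagreements and limits:**
- The cameras placed the controls a few millimetres apart, mostly along the strip. I settled this with close-up views of the fingertip against the controls.
- The tool had a slight tilt, up to about 0.03 rad, during the presses.
- The pictures show no visible glow, so I could not confirm by eye that the light is on.

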